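Set the belt idler: tension to the index tab, then bearing end float

ROBOT

A 6-joint arm with a two-finger parallel gripper is mounted at the origin on a cart in front of the work surface, level with it; the furniture and walls round the work are solid. World frame = base frame: x ahead of the robot, y to its left, z up, the work surface at z = 0. Lengths are in mm, angles in rad, forces in N, time in s.
With the tool pointing down it reaches from about 350 to 775 mm from the base axis. Payload 7.3 kg.
Tool frame: the origin (TCP) lies between the finger pads; the fingertips stand 17 mm ahead of it and the grasp point (between the pads) lies 2 mm behind it; z points along the fingers, y is the direction in which the jaws open and shut (so a half turn about z gives the same grasp; the last joint's range is limited). The gripper opens to 92 mm and grips with 3 to 60 N. Pads are 19 mm wide; open, the fingers measure 130 mm over their backs; the gripper's body (75 mm by 190 mm) begins 47 mm behind the grasp point.
Start: joints at [1.001, 0.342, 1.524, -0, 1.275, -0.146], TCP at [215.882, 478.579, 243.741] pointing down, gripper open.
Joint ranges: [-2.53, 2.53], [-0.77, 2.02], [0.04, 2.7], [-1, 4.14], [0.28, 2.66], [-3.11, 3.11]. Speed limits (rad/s): [2.57, 2.57, 3.14, 3.14, 3.14, 3.14].

INTERFACE

Orientations are given as [roll, pitch, yaw] about the fixed x, y, z axes, in that order (R = Rz(yaw) Ry(pitch) Rx(roll)).
In Python, from plant import get_obs, capture, get_calibration, close_job gives the robot as it stands.
- The arm moves only by the tool carry_out, never from a script. Its argument "moves" is one flat list of numbers, 7 for each row, row after row: the shift along the tool's x, y, z normalised to -1 to 1, where 1 is 40 cm, then the turn, a rotation vector about the tool's x, y, z normalised to -1 to 1, where 1 is 30 degrees, then the opening, from 0 (shut) to 1 (fully open). A call has exactly 8 rows; each row is the pose to reach, as a shift and turn from the pose measured when the call began, along the tool's axes at that moment; what a row does not reach only later rows make up. A row lasts 1/10 s, in which the tool goes at most 50 mm and 8.59 degrees, less where a joint would pass 70% of its speed; a pose out of reach is approached as far as the arm can. A call with a number of a shift or a turn outside -1 to 1 is refused whole. A call with a gripper value outside its range is refused whole. The fingers move at their own pace and stop on an object; the grip force is fixed at half the most. Time passes only in rows, so rows that repeat a pose let the fingers close, or fill a call up. It gives the time, the measured TCP pose, the force and the opening at its end, in the units of the state.
- get_obs(): the state, without advancing time (a new reading comes with each control period).
- capture(name): name is "scene" or "side" or "wrist"; returns the picture (384x512x3 uint8, red, green, blue); there is no depth.
- get_calibration(name): a dict with "vfov" (degrees; the focal length in pixels is half the picture's height over the tangent of half this angle, whatever the lens; pixels are square), "cx", "cy" (the principal point, pixels), "dist" ([k1, k2, p1, p2, k3] as OpenCV has them; the pictures are not rectified), "cam_to_world" (4x4, takes a point from camera to world coordinates). Camera axes: x right, y up, looking along -z (the intrinsics and any distortion apply to the point x, -y, -z); pixel columns grow to the right and rows downward; lengths in mm; the calibration is good to about 2 mm. A picture is of the moment at which its call begins: read the wrist's pose just before it. get_calibration takes no time and is no camera call; for the wrist camera it gives the pose at the moment of the call.
- close_job(): hands the job in, once; it reports no verdict.
The state is a dict: "time": time; "joint_positions": joint angles; "dq": joint speeds; "tau": joint torques, N m; "tool_pos": TCP position; "tcp_rot": TCP orientation; "contact_force": force on the tool from outside, world axes, zero at the start; "moment": the same for the moment, N m; "grip_width": finger opening in mm.
Only numpy, scipy, OpenCV 4.12 (cv2) and the standard library are available. Lean on these libraries where they do the work, as an engineer would, in place of code of your own. Each camera call takes 0.05 s, during which the arm holds its last target.

TASK

Set up this belt idler: turn the bar knob of the tension adjuster until its pointer nose stands at the index tab clipped to the graduated ring, then let go of the knob, leaving the tab itself where it is. Next screw the knurled bearing nut above the pulley down until it bottoms out, and back it off a quarter turn to give the bearing its end float. Finish with the gripper still holding the nut firmly there, so that I can tighten its clamp screw with the hex key, and do not push the hex key, belt or marker around.

Things in the scene. Friction and masses are not known exactly. Their poses are not given: they have to be found in the camera images.
- idler_unit: the belt idler unit: grey cast base 96 x 222 mm, 12 mm thick, screwed to the bench and cannot move. Origin at the centre of the base's underside, z up, y along its length. The tension knob stands at y = +58 mm, the pulley and nut at about y = -52 mm (they shift with the knob, see tension_knob). Nothing on it is higher than 88 mm
- knob_grip (a point): centre of the tension knob's bar grip, on the knob's upright axis, 44.5 mm above the bench. The black bar is 42 mm long, 11 mm thick and 24 mm tall (from 32.5 to 56.5 mm above the bench), on a disc of 47 mm diameter; pinch it across its thickness. Its x axis lies along the bar and points to the pointer nose; z up
- knob_nose (a point): tip of the knob's pointer nose (small wedge with a white line, 30.5 mm from the knob's axis, 32 mm above the bench); x axis along the pointing direction
- tension_knob (a joint): angle of the tension knob in rad, grows counterclockwise seen from above; 0 when the nose points to -x of the base (middle of the graduations), range -1.4 to 1.4; about 0.1 N m of friction, plus some from the carriage that it moves, and it stays where it is left. Through a pinion and rack it slides the carriage with pulley and nut along the base's y: 5 mm per rad towards -y
- tab_mark (a point): the index tab: dark steel clip 5.5 mm wide on the rim of the graduated ring (ring 82 mm diameter, its top 27 mm above the bench); point on the tab's middle 35 mm from the knob's axis, 28 mm above the bench; x axis points from the knob's axis outward through the tab. It is stiff to move and must stay
- index_tab (a joint): angle of the index tab in rad about the same axis, same zero and same direction as tension_knob: pointer and tab agree when the two values are equal
- nut_center (a point): centre of the knurled steel bearing nut, on its upright axis, half-way up: round, 32 mm diameter, 26 mm tall, 61 mm above the bench when bottomed. A dark clamping slot runs radially over its top and down its side along its x axis; z up. Below it: a 26 mm washer and the pulley (45 mm diameter, top 45 mm above the bench, turns freely); above it the threaded stud, 12 mm diameter, sticks out about 13 mm. Free space all round it above the pulley
- bearing_nut (a joint): angle of the nut in rad from bottomed out: 0 when fully down on its washer (hard stop), grows as it is unscrewed (counterclockwise from above; clockwise drives it down). Right-hand thread, 2 mm a turn; running friction about 0.07 N m; stays where it is left. At the start it stands about a third to two thirds of a turn up
- hex_key: black hex key 28 x 86 x 5 mm lying beside the base; origin at the centre of its underside
- spare_belt: spare black belt, a stiff oval loop 53 x 73 x 9 mm lying beside the base; origin at the centre of its underside
- marker: black marker pen 15 x 124 x 15 mm lying beside the base; origin at the centre of its underside

How it is judged:
By the outcome, as a careful person would: the job done as asked, in the order asked, and still so for the second after the job is handed in, while the arm keeps its last pose, push and grip.
It also fails if it takes over 67 s, if anything falls off the work surface, if the arm or the gripper's body presses on something with over 40 N, if the wrist force passes 120 N, or if a joint passes its speed limit or range.

## Working session

There is one attempt and no reset: what is moved stays moved. The work goes in short steps, Python scripts to look and compute and a tool call to move; the robot and the scene stay as the last step left them, time stands still between calls to the robot, and variables do not carry over. Pictures are saved under pics/ and viewed, and the job is handed in when it is done.

Besides the shell and the picture viewer there is one more tool, called after "Request:" as name(argument=value, ...) on one line, values as JSON. carry_out: Moves the arm, as the interface text tells. Scaled input: -1 to 1 covers 40 cm each way for a shift and 30 degrees each way for a turn. Its arguments: {"type":"object","properties":{"moves":{"type":"array","items":{"type":"number"}}},"required":["moves"]}

```bash
mkdir -p pics; ls
cat > h.py <<'E'
import numpy as np, cv2, json
from plant import get_obs, capture, get_calibration, close_job
def K(c,h=384):
    f=h/2/np.tan(np.radians(c['vfov'])/2)
    return np.array([[f,0,c['cx']],[0,f,c['cy']],[0,0,1.]])
def ray(c,uv):
    uv=np.array(uv,float).reshape(-1,1,2)
    p=cv2.undistortPoints(uv,K(c),np.array(c['dist'],float)).reshape(-1,2)
    d=np.c_[p[:,0],-p[:,1],-np.ones(len(p))]
    M=np.array(c['cam_to_world']); d=d@M[:3,:3].T
    return M[:3,3],d/np.linalg.norm(d,axis=1)[:,None]
def plane(c,uv,z):
    o,d=ray(c,uv); t=(z-o[2])/d[:,2]; return o+d*t[:,None]
def proj(c,P):
    M=np.linalg.inv(np.array(c['cam_to_world'])); p=np.array(P,float).reshape(-1,3)@M[:3,:3].T+M[:3,3]
    p=p*[1,-1,-1]
    return cv2.projectPoints(p,np.zeros(3),np.zeros(3),K(c),np.array(c['dist'],float))[0].reshape(-1,2)
def tri(rays):
    A=np.zeros((3,3));b=np.zeros(3)
    for o,d in rays:
        Q=np.eye(3)-np.outer(d,d);A+=Q;b+=Q@o
    return np.linalg.solve(A,b)
def snap(name,fn):
    c=get_calibration(name); im=capture(name); 
    cv2.imwrite('pics/'+fn+'.png',im[:,:,::-1]); json.dump({k:np.array(v).tolist() for k,v in c.items()},open('pics/'+fn+'.json','w'))
    return c,im
def load(fn): return json.load(open('pics/'+fn+'.json')),cv2.imread('pics/'+fn+'.png')
E
python3 - <<'E'
from h import *
for n in ['scene','side','wrist']:
    c,im=snap(n,n+'0'); print(n,c['vfov'],c['dist'],np.round(np.array(c['cam_to_world']),2).tolist())
print(get_obs())
E
```

```text
pics
scene 42.3920441506338 [0.061368 0.       0.       0.       0.      ] [[-0.86, 0.37, -0.35, 317.21], [-0.5, -0.61, 0.61, 299.8], [0.01, 0.7, 0.71, 681.97], [0.0, 0.0, 0.0, 1.0]]
side 50.370274611317555 [-0.09704165  0.          0.          0.          0.        ] [[0.91, 0.21, -0.36, 310.41], [-0.42, 0.43, -0.8, -911.71], [-0.01, 0.88, 0.48, 468.4], [0.0, 0.0, 0.0, 1.0]]
wrist 61.00944022634843 [0.01531983 0.         0.         0.         0.        ] [[0.41, -0.87, -0.28, 140.64], [0.91, 0.39, 0.13, 513.67], [-0.0, -0.31, 0.95, 382.51], [0.0, 0.0, 0.0, 1.0]]
{'time': 0.15, 'joint_positions': array([ 1.00103041e+00,  3.42556682e-01,  1.52476382e+00, -5.87565908e-06,
        1.27537849e+00, -1.46033191e-01]), 'dq': array([ 7.00951615e-04, -1.84729386e-03, -4.05462714e-03,  7.57426731e-04,
       -4.99637629e-05,  7.00128333e-04]), 'tau': array([ 1.84605218e-03, -4.31468475e+01, -2.44356322e+01,  7.16765458e-02,
        5.37514267e-02, -1.34521251e-04]), 'tool_pos': array([215.71489634, 478.3452183 , 243.21949431]), 'tcp_rot': array([-3.14049727e+00, -1.55430005e-04,  2.71786156e+00]), 'contact_force': array([ 0.45368329,  0.71009793, -0.48397291]), 'moment': array([ 0.0183765 ,  0.00193993, -0.02655998]), 'grip_width': 91.82348364827028}
```

View pics/scene0.png

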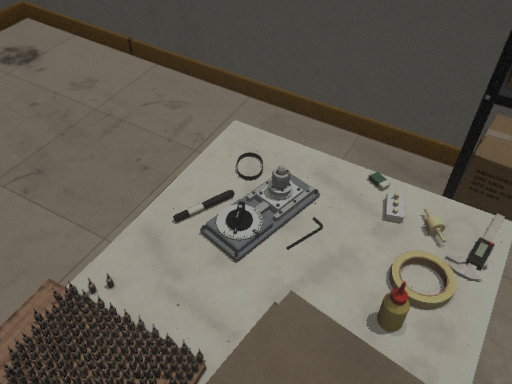

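View pics/side0.png

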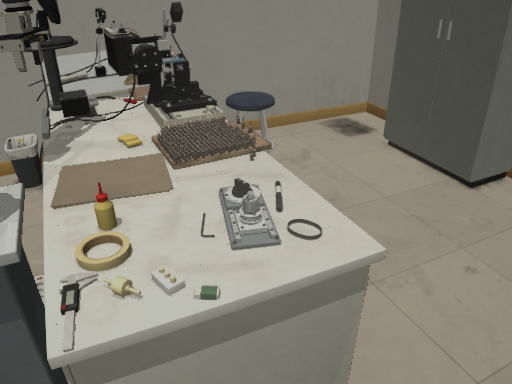

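View pics/wrist0.png

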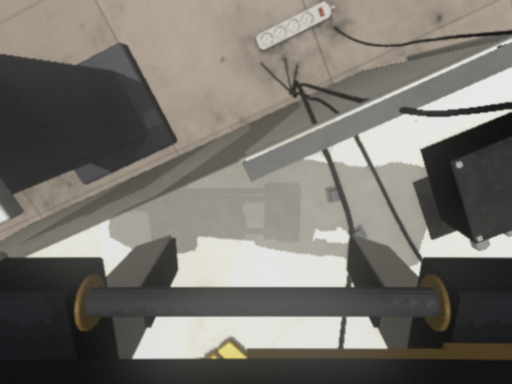

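The scene view shows the unit around (262,213), with the knob near (238,218), nut near (281,180), marker (205,205), belt (249,165) and hex key (306,235). In the side view the unit is near (248,212). The wrist view is facing away from the unit. Next I enlarge both and get rough positions.

Run:
```python
from h import *
c,im=load('scene0'); cv2.imwrite('pics/scene0z.png',cv2.resize(im[150:270,165:335],None,fx=4.7,fy=4.7,interpolation=cv2.INTER_CUBIC))
c2,im2=load('side0'); cv2.imwrite('pics/side0z.png',cv2.resize(im2[165:255,190:330],None,fx=5.5,fy=5.5,interpolation=cv2.INTER_CUBIC))
print(plane(c,[(238,218),(281,183),(202,232),(236,257),(320,185)],30).round())
print(plane(c,[(205,205),(249,165),(306,235)],5).round(),plane(c2,[(240,188),(250,208)],50).round())
```

```text
[[ 624. -185.   30.]
 [ 600. -301.   30.]
 [ 660. -127.   30.]
 [ 583. -112.   30.]
 [ 535. -334.   30.]]
[[ 706. -200.    5.]
 [ 691. -337.    5.]
 [ 512. -231.    5.]] [[ 609. -201.   50.]
 [ 594. -285.   50.]]
```

View pics/scene0z.png

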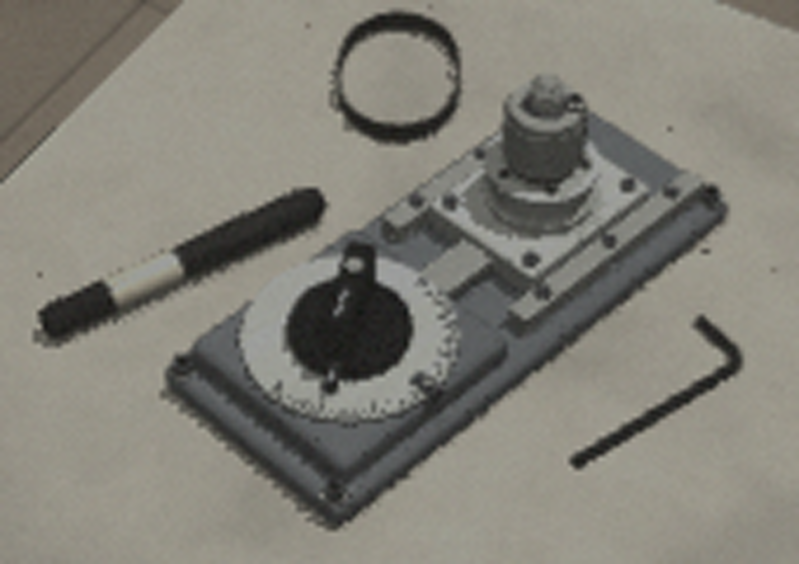

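View pics/side0z.png

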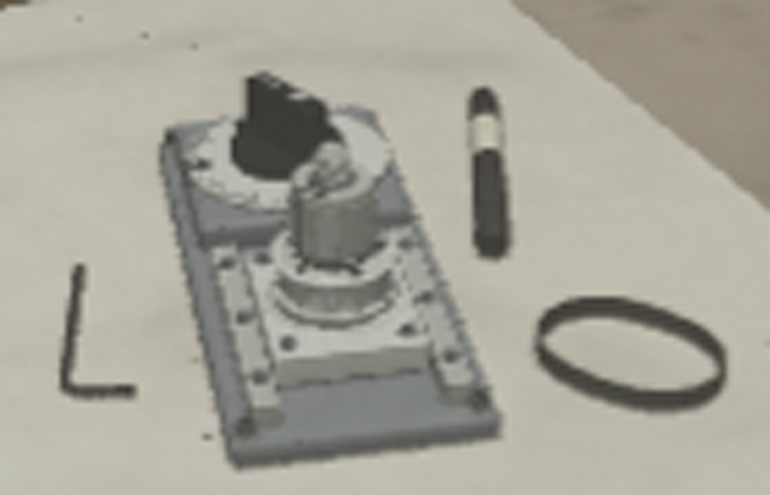

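```bash
cat >> h.py <<'E'
from scipy.spatial.transform import Rotation as Ro
def Tp(pos,rpy):
    T=np.eye(4);T[:3,:3]=Ro.from_euler('xyz',rpy).as_matrix();T[:3,3]=pos;return T
def cur():
    o=get_obs();return Tp(o['tool_pos'],o['tcp_rot'])
def rel(pos,rpy,T0=None):
    T0=cur() if T0 is None else T0
    D=np.linalg.inv(T0)@Tp(pos,rpy)
    return np.r_[D[:3,3]/400,np.degrees(Ro.from_matrix(D[:3,:3]).as_rotvec())/30]
E
python3 - <<'E'
from h import *
c,_=load('wrist0'); T=Tp([215.71489634, 478.3452183 , 243.21949431],[-3.1405,0,2.71786])
C=np.linalg.inv(T)@np.array(c['cam_to_world']); print(C.round(3).tolist())
np.save('cam_in_tool.npy',C)
k=[622,-195,45];n=[598,-300,61]
for yaw in [1.2,0.2,-0.4,2.7]:
  for pos in [[560,-250,250],[600,-250,250],[640,-250,250]]:
    c2=dict(c);c2['cam_to_world']=Tp(pos,[np.pi,0,yaw])@C
    print(yaw,pos,proj(c2,[k,n,pos]).round().tolist())
E
```

```text
[[0.001, 0.952, 0.306, 82.956], [1.0, -0.001, -0.0, 1.181], [0.0, 0.306, -0.952, -139.29], [0.0, 0.0, 0.0, 1.0]]
1.2 [560, -250, 250] [[298.0, 101.0], [311.0, 205.0], [259.0, 271.0]]
1.2 [600, -250, 250] [[261.0, 116.0], [276.0, 218.0], [259.0, 271.0]]
1.2 [640, -250, 250] [[226.0, 130.0], [242.0, 230.0], [259.0, 271.0]]
0.2 [560, -250, 250] [[220.0, 103.0], [317.0, 149.0], [259.0, 271.0]]
0.2 [600, -250, 250] [[214.0, 142.0], [307.0, 187.0], [259.0, 271.0]]
0.2 [640, -250, 250] [[208.0, 178.0], [298.0, 221.0], [259.0, 271.0]]
-0.4 [560, -250, 250] [[189.0, 139.0], [292.0, 122.0], [259.0, 271.0]]
-0.4 [600, -250, 250] [[206.0, 173.0], [307.0, 159.0], [259.0, 271.0]]
-0.4 [640, -250, 250] [[222.0, 205.0], [320.0, 193.0], [259.0, 271.0]]
2.7 [560, -250, 250] [[329.0, 200.0], [234.0, 225.0], [259.0, 271.0]]
2.7 [600, -250, 250] [[316.0, 169.0], [217.0, 194.0], [259.0, 271.0]]
2.7 [640, -250, 250] [[301.0, 135.0], [199.0, 160.0], [259.0, 271.0]]
```

Request:
carry_out(moves=[-0.776,-0.647,0,0,0,1,1,-0.776,-0.647,0,0,0,1,1,-0.776,-0.647,0,0,0,1,1,-0.776,-0.647,0,0,0,1,1,-0.776,-0.647,0,0,0,1,1,-0.776,-0.647,0,0,0,1,1,-0.776,-0.647,0,0,0,1,1,-0.776,-0.647,0,0,0,1,1])

```text
time: 0.95
tool_pos: [390.7, 116.7, 243.5]
tcp_rot: [-3.141, 0.001, 2.194]
contact_force: [0.9, 1.2, -0.1]
grip_width: 91.6
```

Run:
```python
from h import *
print(get_obs()['joint_positions'].round(3)); print(rel([570,-250,250],[np.pi,0,1.25]).round(3))
```

```text
[ 1.020e-01  1.260e-01  1.815e+00 -1.000e-03  1.202e+00 -5.210e-01]
[-1.006e+00 -1.710e-01 -1.600e-02 -1.000e-03  2.000e-03  1.803e+00]
```

Request:
carry_out(moves=[-1,-0.171,-0.016,0,0,1,1,-1,-0.171,-0.016,0,0,1,1,-1,-0.171,-0.016,0,0,1,1,-1,-0.171,-0.016,0,0,1,1,-1,-0.171,-0.016,0,0,1,1,-1,-0.171,-0.016,0,0,1,1,-1,-0.171,-0.016,0,0,1,1,-1,-0.171,-0.016,0,0,1,1])

```text
time: 1.75
tool_pos: [565.8, -243.0, 249.7]
tcp_rot: [-3.141, 0.0, 1.67]
contact_force: [1.1, 0.9, 0.6]
grip_width: 91.6
```

Run:
```python
from h import *
c,im=snap('wrist','wrist1');cv2.imwrite('pics/wrist1z.png',cv2.resize(im[:,:,::-1],(800,600),interpolation=cv2.INTER_CUBIC))
print(get_obs()['joint_positions'].round(3)); print(rel([570,-250,250],[np.pi,0,1.25]).round(3))
```

```text
[-0.537  0.516  1.235 -0.004  1.388 -0.631]
[-0.001  0.006 -0.004  0.002  0.008  0.795]
```

View pics/wrist1z.png

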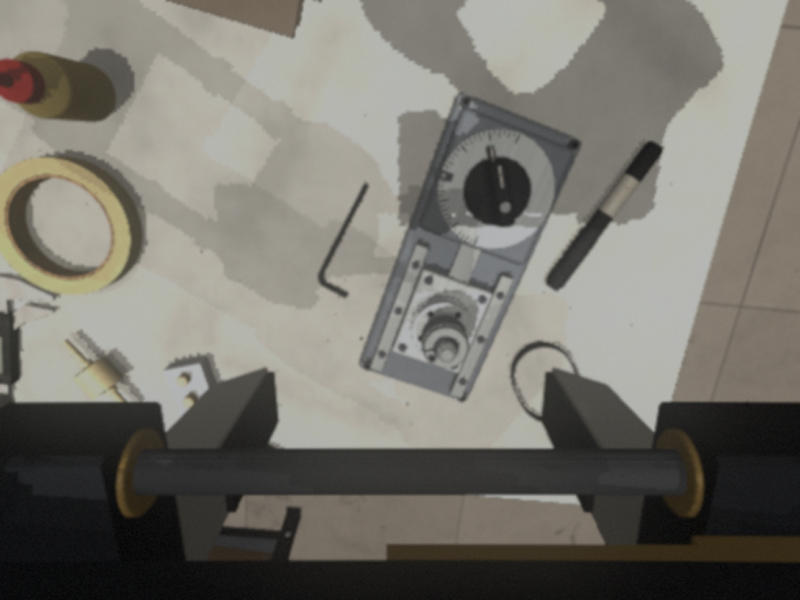

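Run:
```python
from h import *
c,im=load('wrist1'); s=1.5625
co=plane(c,np.array([(462,97),(578,146),(464,400),(362,365)])/s,11); print(co.round(1), co.mean(0))
print('yaw from edges', [np.degrees(np.arctan2(*(a-b)[[1,0]])) for a,b in ((co[0],co[3]),(co[1],co[2]))])
k=plane(c,np.array([(498,190)])/s,33)[0];no=plane(c,np.array([(491,150)])/s,32)[0];t=plane(c,np.array([(446,177)])/s,28)[0];n=plane(c,np.array([(441,335)])/s,74)[0]
print(k,no,t,n); 
for p in (no,t): print(np.linalg.norm((p-k)[:2]),np.degrees(np.arctan2(*(p-k)[[1,0]])))
C=np.load('cam_in_tool.npy')
for yaw in [1.67,1.8]:
  for d in (0,20,40,60):
    pos=k+np.array([-d*np.cos(yaw),-d*np.sin(yaw),0]);pos[2]=140
    c2=dict(c);c2['cam_to_world']=Tp(pos,[np.pi,0,yaw])@C
    print(yaw,pos,proj(c2,[k,n]).round().tolist())
```

```text
[[ 591.2 -126.    11. ]
 [ 676.9 -149.7   11. ]
 [ 623.6 -356.4   11. ]
 [ 537.3 -333.4   11. ]] [ 607.26295509 -241.37735324   11.        ]
yaw from edges [np.float64(75.43032248366298), np.float64(75.55293485468886)]
[ 621.57542303 -183.73311867   33.        ] [ 613.04423601 -158.40068887   32.        ] [ 585.54757646 -178.9995132    28.        ] [ 591.2300524  -277.51363722   74.        ]
26.730378808286346 108.61195037814875
36.33748407839163 172.51493011760107
1.67 [ 621.57542303 -183.73311867  140.        ] [[260.0, 201.0], [208.0, 331.0]]
1.67 [ 623.55624376 -203.63478566  140.        ] [[260.0, 176.0], [207.0, 308.0]]
1.67 [ 625.53706449 -223.53645266  140.        ] [[260.0, 151.0], [206.0, 285.0]]
1.67 [ 627.51788523 -243.43811966  140.        ] [[260.0, 124.0], [204.0, 260.0]]
1.8 [ 621.57542303 -183.73311867  140.        ] [[260.0, 201.0], [193.0, 324.0]]
1.8 [ 626.11946492 -203.21007129  140.        ] [[260.0, 176.0], [191.0, 301.0]]
1.8 [ 630.66350682 -222.6870239   140.        ] [[260.0, 151.0], [189.0, 278.0]]
1.8 [ 635.20754871 -242.16397652  140.        ] [[260.0, 124.0], [187.0, 253.0]]
```

The view shows the whole unit: knob about (498,190), nose (491,150), tab (446,177) and nut (441,335), all in enlarged pixels. The nose points to about 109° and the tab to about 172° in world, so the turn is roughly +64° counterclockwise. I move in directly above the knob for a close look.

Run:
```python
from h import *
print(rel([621.7,-184.5,140],[np.pi,0,1.9]).round(3))
```

```text
[ 0.151  0.15   0.27  -0.001  0.009 -0.446]
```

Request:
carry_out(moves=[0.15,0.15,0.27,0,0.009,-0.446,1,0.15,0.15,0.27,0,0.009,-0.446,1,0.15,0.15,0.27,0,0.009,-0.446,1,0.15,0.15,0.27,0,0.009,-0.446,1,0.15,0.15,0.27,0,0.009,-0.446,1,0.15,0.15,0.27,0,0.009,-0.446,1,0.15,0.15,0.27,0,0.009,-0.446,1,0.15,0.15,0.27,0,0.009,-0.446,1])

```text
time: 2.6
tool_pos: [622.0, -185.9, 141.7]
tcp_rot: [3.14, 0.001, 1.899]
contact_force: [0.9, 0.4, 0.3]
grip_width: 91.5
```

Run:
```python
from h import *
c,im=snap('wrist','wrist2');cv2.imwrite('pics/wrist2z.png',cv2.resize(im[60:320,130:390,::-1],None,fx=2.3,fy=2.3,interpolation=cv2.INTER_CUBIC))
```

```text
(no output)
```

View pics/wrist2z.png

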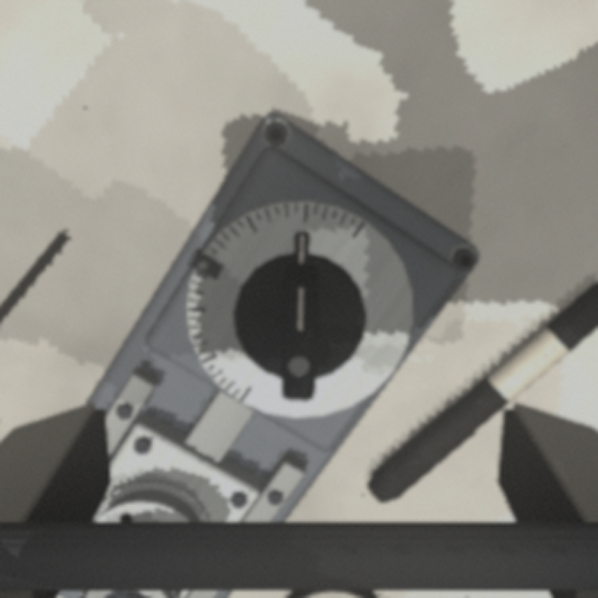

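Run:
```python
from h import *
c,im=load('wrist2'); g=im.max(2)
big=cv2.resize(im[110:250,205:315],None,fx=5.3,fy=5.3,interpolation=cv2.INTER_CUBIC)
cv2.imwrite('pics/w2k.png',big)
m=(g<48).astype(np.uint8); n,l,st,ce=cv2.connectedComponentsWithStats(m)
for i in range(1,n):
    if st[i,4]>15 and 100<ce[i][1]<260: print(i,st[i],ce[i].round(1))
```

```text
1 [ 233  171   54   48 1769] [258.5 194. ]
3 [386 184   8   6  21] [389.  186.5]
```

View pics/w2k.png

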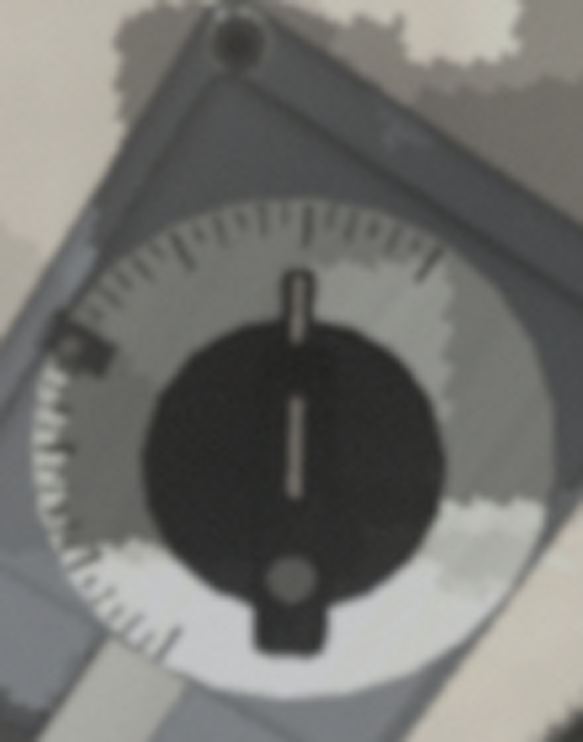

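```bash
cat > meas.py <<'E'
from h import *
def circ(P):
    A=np.c_[2*P[:,:2],np.ones(len(P))]; s=np.linalg.lstsq(A,(P[:,:2]**2).sum(1),rcond=None)[0]
    return s[:2],np.sqrt(s[2]+s[:2]@s[:2])
E
python3 - <<'E'
from meas import *
c,im=load('wrist2')
U=lambda p:(np.array(p,float)+0.5)/5.3-0.5+[205,110]
R=plane(c,U([(33,450),(553,455),(293,198),(290,698),(520,340),(520,560),(400,680),(180,672)]),27)
print(circ(R))
D=plane(c,U([(143,466),(443,466),(293,322),(170,380),(415,380),(180,560),(410,560)]),32.5)
k,r=circ(D);print(k,r)
kr=circ(R)[0]
for kk in (k,kr):
  for nm,p,z in (('nose',(299,268),32),('tab',(80,343),28),('tabin',(103,362),28),('tabout',(62,326),28)):
    q=plane(c,U([p]),z)[0][:2]-kk; print(nm,np.hypot(*q).round(1),np.degrees(np.arctan2(q[1],q[0])).round(1))
b=plane(c,U([(255,650),(326,650)]),56.5);b2=plane(c,U([(295,400),(295,495)]),56.5);print('bar',b.round(1),b2.round(1))
# nose/tab triangulate with wrist1, knob
c1,_=load('wrist1')
for nm,p,p1 in (('nose',(299,268),(491,147)),('tab',(80,343),(446,177)),('bar end',(295,495),(503,212))):
    o,d=ray(c,U([p]));o1,d1=ray(c1,[np.array(p1)/1.5625]); print(nm,tri([(o,d[0]),(o1,d1[0])]).round(1))
E
```

```text
(array([ 620.80716346, -184.46672825]), np.float64(40.166197113191075))
[ 620.9954578  -183.91191571] 22.912958914196995
nose 30.9 107.3
tab 37.1 168.8
tabin 32.7 170.3
tabout 40.7 167.4
nose 31.4 106.6
tab 37.0 167.9
tabin 32.7 169.3
tabout 40.6 166.6
bar [[ 622.  -203.6   56.5]
 [ 631.6 -200.4   56.5]] [[ 615.6 -167.    56.5]
 [ 619.9 -179.8   56.5]]
nose [ 613.1 -156.1   25. ]
tab [ 585.2 -178.9   21.9]
bar end [ 6.299e+02 -2.002e+02 -3.000e-01]
```

Run:
```python
from meas import *
c,im=load('wrist2');cs,_=load('scene0')
U=lambda p:(np.array(p,float)+0.5)/5.3-0.5+[205,110]
V=lambda p:(np.array(p,float)+.5)/4.7-.5+[165,150]
for nm,p,p1 in (('nose',(299,268),(331,387)),('tab',(80,343),(425,383)),('dot',(292,580),(357,262)),('screw',(238,42),(334,490)),):
    o,d=ray(c,U([p]));o1,d1=ray(cs,[V(p1)]); P=tri([(o,d[0]),(o1,d1[0])]);print(nm,P.round(1),(proj(c,P)-U([p])).round(1),(proj(cs,P)-V(p1)).round(1))
```

```text
nose [ 611.7 -154.8   31.1] [[-0.3  0.1]] [[-0.2  0. ]]
tab [ 584.6 -176.8   27.3] [[ 0.1 -0.1]] [[ 0. -0.]]
dot [ 623.3 -192.1   56.6] [[-0.5  0.2]] [[-0.2  0.1]]
screw [ 593.5 -128.1   12.6] [[ 0.5 -0.2]] [[ 0.2 -0. ]]
```

Two-view heights (wrist and scene) agree with the text: nose 31, tab 27, bar top 57 mm. The knob axis is at about (621,-184). In the close-up the nose is at (299,268) and the tab at (80,343). I descend to z = 53.

Run:
```python
from h import *
print(rel([620.9,-184.1,53],[np.pi,0,1.885]).round(3))
```

```text
[ 0.005 -0.001  0.221  0.002  0.002  0.027]
```

Request:
carry_out(moves=[0.005,-0.001,0.06,0.002,0.002,0.027,0.6,0.005,-0.001,0.12,0.002,0.002,0.027,0.6,0.005,-0.001,0.17,0.002,0.002,0.027,0.6,0.005,-0.001,0.2,0.002,0.002,0.027,0.6,0.005,-0.001,0.221,0.002,0.002,0.027,0.6,0.005,-0.001,0.221,0.002,0.002,0.027,0.6,0.005,-0.001,0.221,0.002,0.002,0.027,0.5,0.005,-0.001,0.221,0.002,0.002,0.027,0.3])

```text
time: 3.45
tool_pos: [621.6, -184.3, 54.2]
tcp_rot: [3.14, 0.001, 1.885]
contact_force: [-0.3, 0.1, -0.0]
grip_width: 43.4
```

Request:
carry_out(moves=[0,0,0,0,0,0,0,0,0,0,0,0,0,0,0,0,0,0,0,0,0,0,0,0,0,0,0,0,0,0,0,0,0,0,0,0,0,0,0,0,0,0,0,0,0,0,0,0,0,0,0,0,0,0,0,0])

```text
time: 4.25
tool_pos: [620.3, -184.8, 54.3]
tcp_rot: [-3.14, 0.001, 1.885]
contact_force: [-5.9, -1.3, 3.7]
grip_width: 10.3
```

Run:
```python
from h import *
o=get_obs();print(o['tool_pos'],o['tcp_rot'],o['contact_force'],o['moment'],o['grip_width'],rel([620.9,-184.1,53],[np.pi,0,o['tcp_rot'][2]]).round(3))
```

```text
[ 620.27739805 -184.80360374   54.3244949 ] [-3.14028409e+00  7.43851763e-04  1.88494760e+00] [-5.88010825 -1.25711861  3.73717241] [-0.3807166   0.98682997 -0.00805118] 10.273617819747194 [ 0.001  0.002  0.003 -0.002  0.001 -0.   ]
```

Request:
carry_out(moves=[0,0,0.001,0,0,-0.14,0,0,0,0.001,0,0,-0.28,0,0,0,0.001,0,0,-0.42,0,0,0,0.001,0,0,-0.56,0,0,0,0.001,0,0,-0.7,0,0,0,0.001,0,0,-0.84,0,0,0,0.001,0,0,-0.96,0,0,0,0.001,0,0,-1,0])

```text
time: 5.05
tool_pos: [619.9, -185.0, 54.3]
tcp_rot: [-3.139, -0.0, 2.41]
contact_force: [-4.3, -0.9, 3.9]
grip_width: 10.8
```

Run:
```python
from h import *
o=get_obs();print(np.degrees(o['tcp_rot']),o['moment'],o['joint_positions'],o['grip_width'],rel([620.3,-184.6,54],[np.pi,0,o['tcp_rot'][2]]).round(3))
c,im=snap('wrist','wrist3');cv2.imwrite('pics/wrist3z.png',cv2.resize(im[60:384,100:412,::-1],None,fx=1.8,fy=1.8,interpolation=cv2.INTER_CUBIC))
```

```text
[-1.79874212e+02 -2.57367481e-02  1.38068432e+02] [-0.24327359  0.57862927 -0.1561278 ] [-0.40752703  0.74735456  1.37598444 -0.00227502  1.01938017 -1.24528697] 10.777556761946373 [-0.     0.001  0.001 -0.004 -0.001  0.   ]
```

View pics/wrist3z.png

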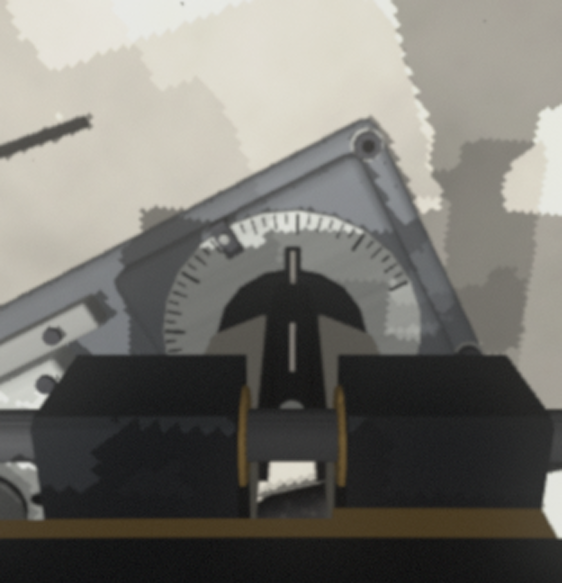

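```bash
cat >> meas.py <<'E'
def dirs(c,U,items,k):
    for nm,p,z in items:
        q=plane(c,U([p]),z)[0][:2]; q=q-k; print(nm,np.hypot(*q).round(1),np.degrees(np.arctan2(q[1],q[0])).round(2))
E
python3 - <<'E'
from meas import *
c,im=load('wrist3');cv2.imwrite('pics/w3k.png',cv2.resize(im[165:265,190:340],None,fx=5.3,fy=5.3,interpolation=cv2.INTER_CUBIC))
E
```

```text
(no output)
```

View pics/w3k.png

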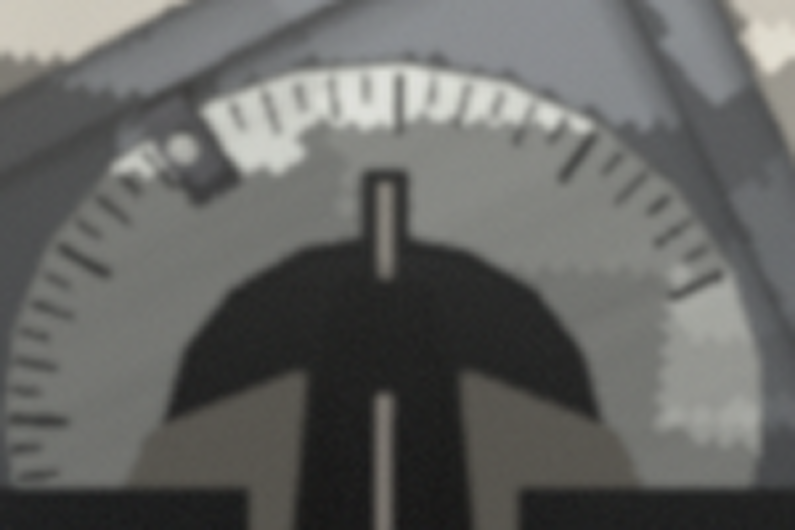

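Run:
```python
from meas import *
c,im=load('wrist3')
U=lambda p:(np.array(p,float)+0.5)/5.3-0.5+[190,165]
R=plane(c,U([(8,400),(760,400),(395,64),(640,135),(120,150),(30,280),(735,290)]),27);kr,r=circ(R);print(kr,r)
for k in (kr,[620.5,-184.6],[620,-185]):
    dirs(c,U,(('nose',(385,172),32),('tabscrew',(184,150),28.5),('tabin',(219,190),28),('tabinL',(201,205),28),('tabinR',(238,177),28)),np.array(k))
```

```text
[ 619.51408384 -182.98963315] 39.84465846085624
nose 29.3 137.82
tabscrew 36.4 171.38
tabin 30.9 170.67
tabinL 30.7 175.24
tabinR 31.1 166.26
nose 31.1 136.84
tabscrew 37.7 169.18
tabin 32.2 168.13
tabinL 31.8 172.5
tabinR 32.5 163.92
nose 31.0 135.67
tabscrew 37.3 168.43
tabin 31.8 167.24
tabinL 31.4 171.66
tabinR 32.1 162.99
```

Request:
carry_out(moves=[0,0,0.001,0,0,-0.14,0,0,0,0.001,0,0,-0.28,0,0,0,0.001,0,0,-0.42,0,0,0,0.001,0,0,-0.56,0,0,0,0.001,0,0,-0.7,0,0,0,0.001,0,0,-0.84,0,0,0,0.001,0,0,-0.96,0,0,0,0.001,0,0,-1,0])

```text
time: 5.9
tool_pos: [619.7, -185.4, 54.3]
tcp_rot: [-3.139, -0.002, 2.933]
contact_force: [-4.4, -1.6, 5.1]
grip_width: 10.6
```

Run:
```python
from meas import *
o=get_obs();print(o['tool_pos'],np.degrees(o['tcp_rot']),o['contact_force'],o['moment'],o['joint_positions'],o['grip_width'])
c,im=snap('wrist','wrist4');cv2.imwrite('pics/w4k.png',cv2.resize(im[165:265,190:340,::-1],None,fx=5.3,fy=5.3,interpolation=cv2.INTER_CUBIC))
```

```text
[ 619.65804295 -185.43063824   54.29611209] [-1.79871055e+02 -9.00270109e-02  1.68066785e+02] [-4.43843938 -1.61578235  5.0757389 ] [-0.24737558  0.61218799 -0.13033108] [-0.40798045  0.74724432  1.37622727 -0.00295585  1.01921658 -1.76895431] 10.574750750789919
```

View pics/w4k.png

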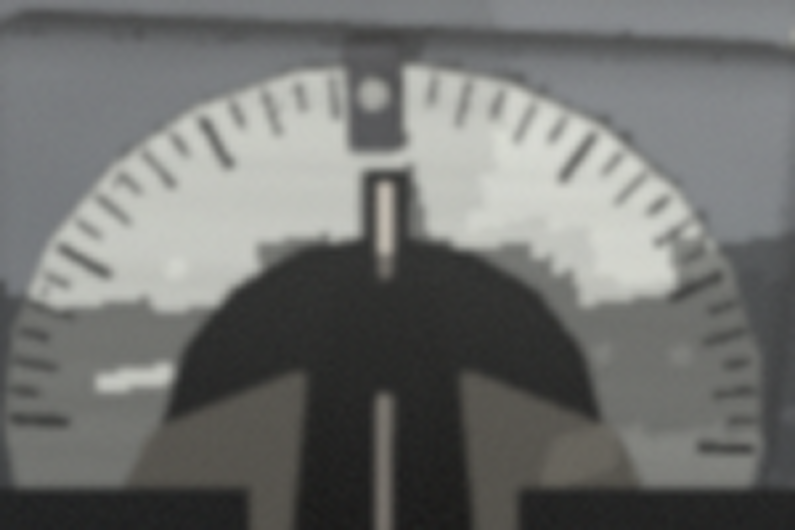

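Run:
```python
from meas import *
c,im=load('wrist4')
U=lambda p:(np.array(p,float)+0.5)/5.3-0.5+[190,165]
R=plane(c,U([(7,420),(761,420),(385,64),(640,135),(120,150),(30,290),(735,290)]),27);kr,r=circ(R);print(kr,r)
for k in (kr,[620.3,-184.6],[619.7,-185.4]):
    dirs(c,U,(('nose',(385,172),32),('nosebase',(385,240),32),('tabscrew',(373,96),28.5),('tabin',(376.5,148),28),('line1',(384,390),56.5),('line2',(384,500),56.5)),np.array(k))
cv2.imwrite('pics/w4kk.png',cv2.resize(im[170:220,245:285],None,fx=12,fy=12,interpolation=cv2.INTER_NEAREST))
```

```text
[ 619.08690367 -184.00532464] 39.927795927204535
nose 29.5 167.97
nosebase 22.3 167.92
tabscrew 36.3 169.89
tabin 30.7 169.58
line1 17.4 168.03
line2 6.7 167.86
nose 30.8 167.36
nosebase 23.7 167.13
tabscrew 37.6 169.33
tabin 32.0 168.93
line1 18.8 167.02
line2 8.1 165.54
nose 30.4 165.64
nosebase 23.3 164.88
tabscrew 37.1 167.94
tabin 31.6 167.3
line1 18.4 164.17
line2 7.7 158.68
```

View pics/w4kk.png

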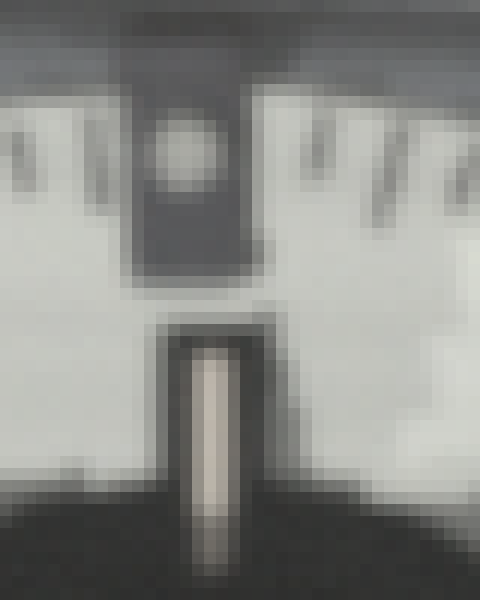

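Request:
carry_out(moves=[0,0,0.001,0,0,-0.03,0,0,0,0.001,0,0,-0.065,0,0,0,0.001,0,0,-0.065,0,0,0,0.001,0,0,-0.065,0,0,0,0.001,0,0,-0.065,0,0,0,0.001,0,0,-0.065,0,0,0,0.001,0,0,-0.065,0,0,0,0.001,0,0,-0.065,0])

```text
time: 6.75
tool_pos: [619.6, -185.5, 54.3]
tcp_rot: [-3.139, -0.001, 2.966]
contact_force: [-3.4, -0.6, 5.0]
grip_width: 10.1
```

Run:
```python
from meas import *
o=get_obs();print(o['tool_pos'],np.degrees(o['tcp_rot']),o['contact_force'],o['moment'])
c,im=snap('wrist','wrist5');im=im[:,:,::-1];cv2.imwrite('pics/w5kk.png',cv2.resize(im[170:220,245:285],None,fx=12,fy=12,interpolation=cv2.INTER_NEAREST))
```

```text
[ 619.64973444 -185.48140111   54.30102719] [-1.79864358e+02 -8.51204567e-02  1.69921206e+02] [-3.41627169 -0.61097298  4.98881201] [-0.08256555  0.42186488 -0.07341749]
```

View pics/w5kk.png

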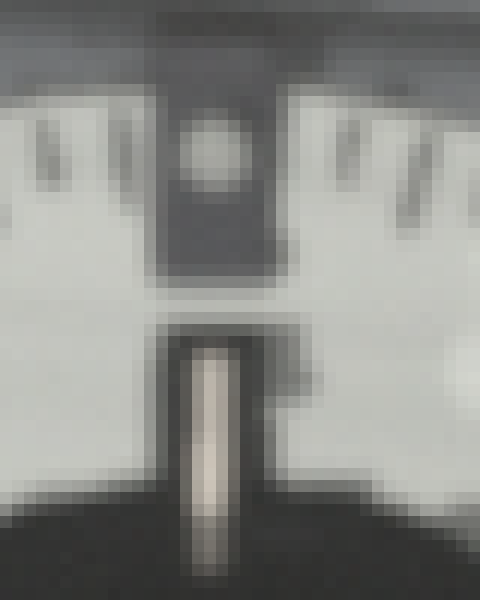

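Gripped view: nose line at column 210 and tab screw at 215 (12x zoom), so they agree within about 0.3°. I open and rise.

Request:
carry_out(moves=[0,0,0,0,0,0,0.3,0,0,0,0,0,0,0.35,0,0,0,0,0,0,0.45,0,0,0,0,0,0,0.6,0,0,-0.05,0,0,0,0.6,0,0,-0.12,0,0,0,0.6,0,0,-0.2,0,0,0,0.6,0,0,-0.22,0,0,0,0.6])

```text
time: 7.6
tool_pos: [621.6, -185.9, 146.1]
tcp_rot: [-3.138, 0.005, 2.966]
contact_force: [0.9, -1.0, 0.9]
grip_width: 55.1
```

Run:
```python
from meas import *
o=get_obs();print(o['tool_pos'],np.degrees(o['tcp_rot']),o['grip_width'],o['joint_positions'])
c,im=snap('wrist','wrist6');im=im[:,:,::-1];cv2.imwrite('pics/w6k.png',cv2.resize(im[130:250,185:335],None,fx=5.3,fy=5.3,interpolation=cv2.INTER_CUBIC));cv2.imwrite('pics/w6z.png',cv2.resize(im,(800,600),interpolation=cv2.INTER_CUBIC))
```

```text
[ 621.55505609 -185.91767701  146.13658662] [-179.78654203    0.27976828  169.91776427] 55.074937356711175 [-0.40751172  0.64676195  1.2911683  -0.00269034  1.19805612 -1.80135803]
```

View pics/w6k.png

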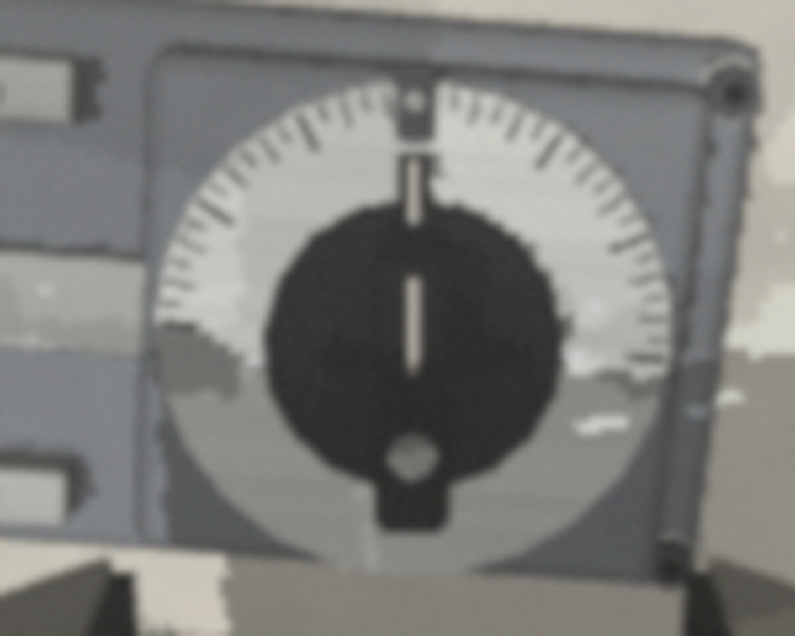

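View pics/w6z.png

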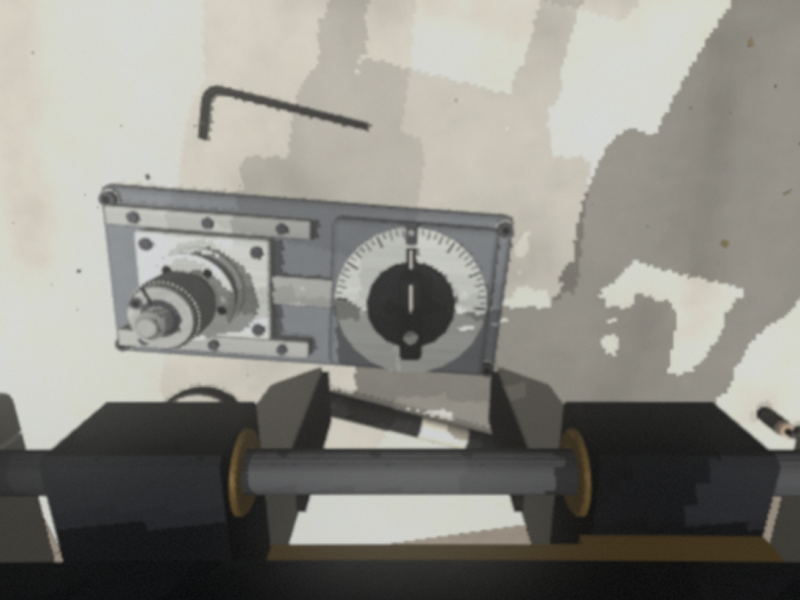

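Released view: nose line at column 414 and tab at 414, with ring centre 413.5, so the pointer stayed at the tab. Next I hover over the nut, with tool x roughly along its slot (about 195°).

Run:
```python
from h import *
print(rel([594.,-292,150],[np.pi,0,3.40]).round(3))
```

```text
[ 0.021 -0.273 -0.01  -0.009  0.007 -0.83 ]
```

Request:
carry_out(moves=[0.021,-0.273,-0.01,-0.009,0.007,-0.83,0.65,0.021,-0.273,-0.01,-0.009,0.007,-0.83,0.65,0.021,-0.273,-0.01,-0.009,0.007,-0.83,0.65,0.021,-0.273,-0.01,-0.009,0.007,-0.83,0.65,0.021,-0.273,-0.01,-0.009,0.007,-0.83,0.65,0.021,-0.273,-0.01,-0.009,0.007,-0.83,0.65,0.021,-0.273,-0.01,-0.009,0.007,-0.83,0.65,0.021,-0.273,-0.01,-0.009,0.007,-0.83,0.65])

```text
time: 8.45
tool_pos: [594.3, -290.7, 150.0]
tcp_rot: [3.141, -0.0, -2.882]
contact_force: [0.5, 0.2, -0.3]
grip_width: 59.7
```

Run:
```python
from meas import *
o=get_obs();print(o['joint_positions'])
c,im=snap('wrist','wrist7');im=im[:,:,::-1];cv2.imwrite('pics/w7k.png',cv2.resize(im[170:310,185:335],None,fx=4.2,fy=4.2,interpolation=cv2.INTER_CUBIC))
c,im=snap('scene','scene7');im=im[:,:,::-1];cv2.imwrite('pics/s7k.png',cv2.resize(im[140:230,220:340],None,fx=6,fy=6,interpolation=cv2.INTER_CUBIC))
c,im=snap('side','side7');im=im[:,:,::-1];cv2.imwrite('pics/d7k.png',cv2.resize(im[165:255,190:310],None,fx=6,fy=6,interpolation=cv2.INTER_CUBIC))
```

```text
[-5.70774581e-01  6.69410089e-01  1.23647207e+00  1.39423517e-04
  1.23619240e+00 -2.40071173e+00]
```

View pics/w7k.png

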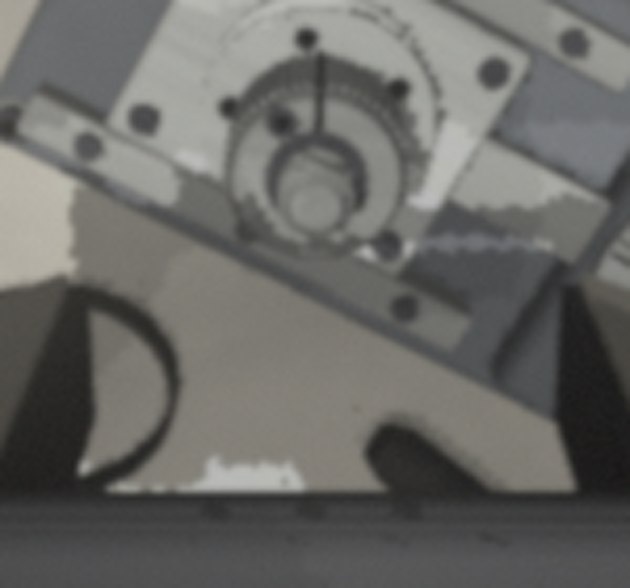

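View pics/s7k.png

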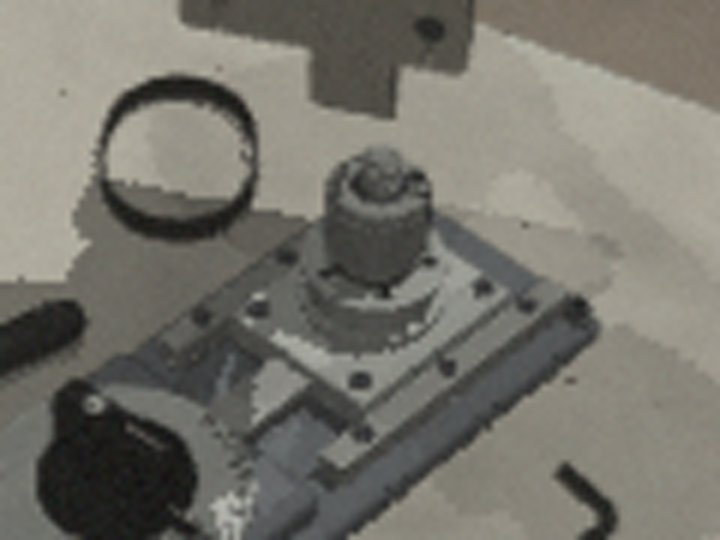

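View pics/d7k.png

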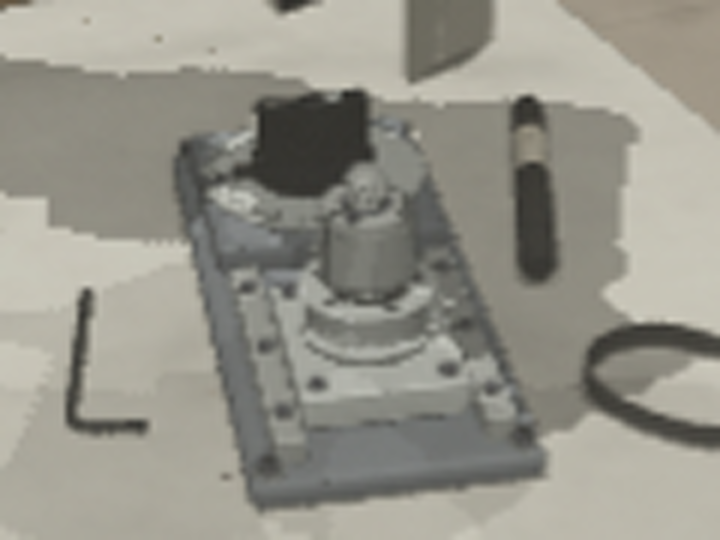

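Run:
```python
from meas import *
c,_=load('wrist7');s,_=load('scene7');d,_=load('side7')
W=lambda p:(np.array(p,float)+.5)/4.2-.5+[185,170]
S=lambda p:(np.array(p,float)+.5)/6-.5+[220,140]
D=lambda p:(np.array(p,float)+.5)/6-.5+[190,165]
r=[(ray(c,[W((313,203))])),(ray(s,[S((384,160))])),(ray(d,[D((365,176))]))]
r=[(o,x[0]) for o,x in r]
for sel in ([0,1,2],[0,1],[0,2],[1,2]): print('stud',tri([r[i] for i in sel]).round(1))
# nut top circle
for z in (74,75,76): print(z,circ(plane(c,W([(231,165),(403,165),(317,78),(250,110),(385,105),(255,230),(380,230)]),z)))
print('slot',[ (np.degrees(np.arctan2(*(a-b)[[1,0]])),) for z in (75,) for a,b in [plane(c,W([(320,55),(319,130)]),z)]])
T=plane(c,W([(320,55),(319,130),(283,120)]),75);print(T)
print(np.degrees(get_obs()['tcp_rot']))
```

```text
stud [ 592.9 -291.2   84.8]
stud [ 593.6 -291.9   83.4]
stud [ 592.4 -292.    86. ]
stud [ 592.6 -290.3   84.8]
74 (array([ 591.16172231, -291.78658701]), np.float64(15.165308197859327))
75 (array([ 590.80639825, -291.87612213]), np.float64(15.09491116367158))
76 (array([ 590.45107418, -291.96565724]), np.float64(15.024514129475977))
slot [(np.float64(-165.88451033992692),)]
[[ 571.98294007 -296.51441939   75.        ]
 [ 584.44191847 -293.38135934   75.        ]
 [ 584.2876474  -299.56176891   75.        ]]
[ 1.79991390e+02 -5.09566334e-03 -1.65169541e+02]
```

Wrist view: the nut slot runs upward from about (320,55) to (319,130), along tool x. The clamp screw is at (283,120), clear of the jaws, and the stud top at (313,203). The axis is about (592.8,-291.8) with stud top z about 85. I descend to z = 68.

Run:
```python
from h import *
print(rel([592.8,-291.8,67.5],[np.pi,0,np.radians(194.3)]).round(4))
```

```text
[ 3.400e-03 -2.000e-04  2.067e-01  3.000e-04 -2.000e-04  1.770e-02]
```

Request:
carry_out(moves=[0.0034,0,0.05,0,0,0.018,0.65,0.0034,0,0.1,0,0,0.018,0.65,0.0034,0,0.15,0,0,0.018,0.65,0.0034,0,0.185,0,0,0.018,0.65,0.0034,0,0.206,0,0,0.018,0.65,0.0034,0,0.206,0,0,0.018,0.65,0.0034,0,0.206,0,0,0.018,0.6,0.0034,0,0.206,0,0,0.018,0.5])

```text
time: 9.4
tool_pos: [593.4, -292.1, 68.9]
tcp_rot: [-3.14, 0.001, -2.892]
contact_force: [-0.2, -0.3, -0.3]
grip_width: 51.2
```

Request:
carry_out(moves=[0,0,0,0,0,0,0.2,0,0,0,0,0,0,0,0,0,0,0,0,0,0,0,0,0,0,0,0,0,0,0,0,0,0,0,0,0,0,0,0,0,0,0,0,0,0,0,0,0,0,0,0,0,0,0,0,0])

```text
time: 10.2
tool_pos: [593.7, -292.3, 69.5]
tcp_rot: [-3.139, 0.002, -2.892]
contact_force: [0.4, -1.2, 5.4]
grip_width: 31.3
```

Run:
```python
from meas import *
o=get_obs();print(o['tool_pos'],np.degrees(o['tcp_rot']),o['joint_positions'],o['contact_force'],o['moment'],o['grip_width'])
c,im=snap('wrist','wrist8');im=im[:,:,::-1];cv2.imwrite('pics/w8z.png',cv2.resize(im,(800,600),interpolation=cv2.INTER_CUBIC))
```

```text
[ 593.70171164 -292.2924796    69.50803111] [-1.79876388e+02  1.17150358e-01 -1.65708763e+02] [-5.73209630e-01  7.50768475e-01  1.31883935e+00  3.52789750e-05
  1.06901258e+00 -2.39344981e+00] [ 0.4475825  -1.17150906  5.43710002] [0.02586464 0.11529554 0.02609369] 31.253651445531258
```

View pics/w8z.png

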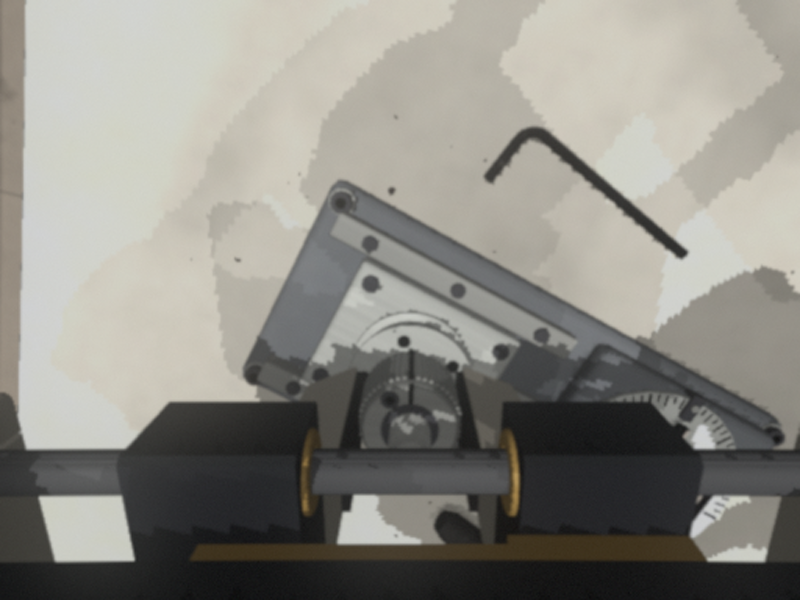

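Gripped view: the nut sits centred between the pads (slot at (411,370), clamp screw (390,400), both clear). Width is 31.3 mm. I now screw it down (clockwise is + about tool z).

Request:
carry_out(moves=[0,0,0,0,0,0.12,0,0,0,0,0,0,0.25,0,0,0,0,0,0,0.38,0,0,0,0,0,0,0.51,0,0,0,0,0,0,0.64,0,0,0,0,0,0,0.77,0,0,0,0,0,0,0.9,0,0,0,0,0,0,1,0])

```text
time: 11.05
tool_pos: [593.7, -292.7, 69.4]
tcp_rot: [-3.14, 0.003, 2.865]
contact_force: [-0.7, -2.0, 2.3]
grip_width: 31.2
```

```bash
cat > st.py <<'E'
from meas import *
o=get_obs();print(o['time'],o['tool_pos'].round(2),np.degrees(o['tcp_rot']).round(2),'j6',o['joint_positions'][5].round(3),o['contact_force'].round(1),o['moment'].round(3),o['tau'][5].round(3),o['grip_width'].round(2))
E
python3 st.py
```

```text
Traceback (most recent call last):
  File "st.py", line 2, in <module>
    o=get_obs();print(o['time'],o['tool_pos'].round(2),np.degrees(o['tcp_rot']).round(2),'j6',o['joint_positions'][5].round(3),o['contact_force'].round(1),o['moment'].round(3),o['tau'][5].round(3),o['grip_width'].round(2))
                                                                                                                                                                                                     ^^^^^^^^^^^^^^^^^^^^^
AttributeError: 'float' object has no attribute 'round'
```

```bash
sed -i "s/o\['grip_width'\].round(2)/round(o['grip_width'],2)/" st.py; python3 st.py
```

```text
11.05 [ 593.69 -292.69   69.41] [-179.92    0.18  164.15] j6 -1.867 [-0.7 -2.   2.3] [-0.284 -0.028  0.086] -0.472 31.17
```

Request:
carry_out(moves=[0,0,0,0,0,0.12,0,0,0,0,0,0,0.25,0,0,0,0,0,0,0.38,0,0,0,0,0,0,0.51,0,0,0,0.0004,0,0,0.64,0,0,0,0.0004,0,0,0.77,0,0,0,0.0004,0,0,0.9,0,0,0,0.0004,0,0,1,0])

```text
time: 11.85
tool_pos: [593.5, -293.0, 69.2]
tcp_rot: [-3.141, 0.003, 2.339]
contact_force: [-1.9, -1.9, 1.6]
grip_width: 31.2
```

```bash
python3 st.py
```

```text
11.85 [ 593.48 -293.02   69.2 ] [-179.98    0.2   134.01] j6 -1.341 [-1.9 -1.9  1.6] [-0.318  0.191  0.05 ] -0.472 31.2
```

Request:
carry_out(moves=[0,0,0,0,0,0.12,0,0,0,0,0,0,0.25,0,0,0,0,0,0,0.38,0,0,0,0,0,0,0.51,0,0,0,0.0004,0,0,0.64,0,0,0,0.0004,0,0,0.77,0,0,0,0.0004,0,0,0.9,0,0,0,0.0004,0,0,1,0])

```text
time: 12.65
tool_pos: [593.1, -293.3, 69.0]
tcp_rot: [3.141, 0.003, 1.813]
contact_force: [-1.0, -1.0, 4.2]
grip_width: 31.3
```

```bash
python3 st.py
```

```text
12.65 [ 593.13 -293.26   69.  ] [179.96   0.19 103.87] j6 -0.815 [-1.  -1.   4.2] [-0.248  0.278  0.088] -0.472 31.35
```

Request:
carry_out(moves=[0.001,0,0,0,0,0.08,0,0.002,0,0,0,0,0.16,0,0.002,0,0,0,0,0.25,0,0.002,0,0,0,0,0.34,0,0.002,0,0.0003,0,0,0.43,0,0.002,0,0.0003,0,0,0.52,0,0.002,0,0.0003,0,0,0.61,0,0.002,0,0.0003,0,0,0.67,0])

```text
time: 13.45
tool_pos: [592.9, -293.2, 69.0]
tcp_rot: [3.14, 0.004, 1.46]
contact_force: [-0.4, -2.0, 2.4]
grip_width: 31.2
```

```bash
python3 st.py
```

```text
13.45 [ 592.87 -293.17   68.96] [179.89   0.23  83.67] j6 -0.462 [-0.4 -2.   2.4] [-0.539  0.224  0.101] -0.199 31.22
```

Request:
carry_out(moves=[0,0,0,0,0,0.06,0,0,0,0,0,0,0.12,0,0,0,0,0,0,0.18,0,0,0,0,0,0,0.24,0,0,0,0.0003,0,0,0.3,0,0,0,0.0003,0,0,0.36,0,0,0,0.0003,0,0,0.42,0,0,0,0.0003,0,0,0.5,0])

```text
time: 14.25
tool_pos: [592.7, -293.2, 68.8]
tcp_rot: [3.139, 0.004, 1.197]
contact_force: [-1.0, -0.3, 4.0]
grip_width: 31.7
```

```bash
python3 st.py
```

```text
14.25 [ 592.66 -293.21   68.82] [179.86   0.2   68.61] j6 -0.199 [-1.  -0.3  4. ] [-0.114  0.311  0.029] -0.573 31.69
```

Request:
carry_out(moves=[0,0,0,0,0,0.06,0,0,0,0,0,0,0.12,0,0,0,0,0,0,0.18,0,0,0,0,0,0,0.24,0,0,0,0.0003,0,0,0.3,0,0,0,0.0003,0,0,0.36,0,0,0,0.0003,0,0,0.42,0,0,0,0.0003,0,0,0.5,0])

```text
time: 15.05
tool_pos: [592.5, -293.1, 68.7]
tcp_rot: [3.139, 0.003, 0.934]
contact_force: [-0.6, 0.3, 3.8]
grip_width: 31.3
```

```bash
python3 st.py
python3 - <<'E'
from meas import *
c,im=snap('wrist','wrist9');im=im[:,:,::-1];cv2.imwrite('pics/w9z.png',cv2.resize(im[190:310,190:340],None,fx=5,fy=5,interpolation=cv2.INTER_CUBIC))
c,im=load('wrist8');cv2.imwrite('pics/w8k.png',cv2.resize(im[190:310,190:340],None,fx=5,fy=5,interpolation=cv2.INTER_CUBIC))
E
```

```text
15.05 [ 592.51 -293.11   68.73] [1.7984e+02 1.6000e-01 5.3530e+01] j6 0.064 [-0.6  0.3  3.8] [0.011 0.326 0.092] -0.573 31.27
```

View pics/w9z.png

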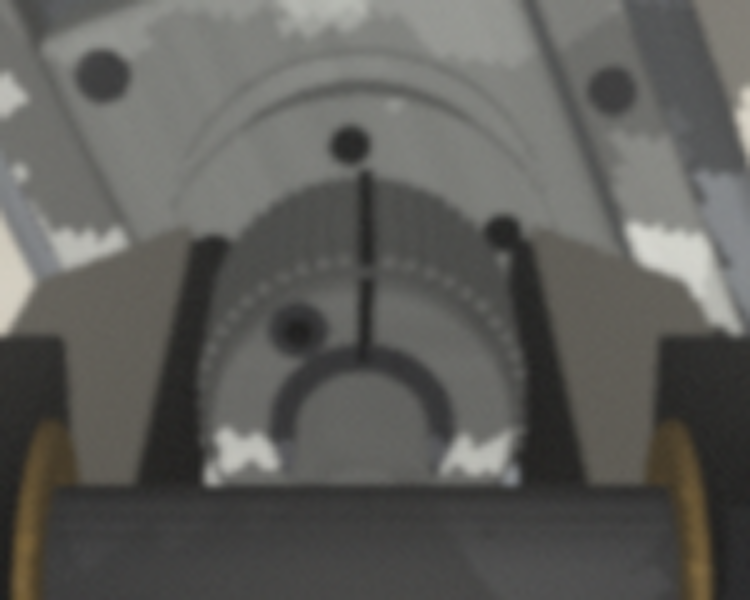

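View pics/w8k.png

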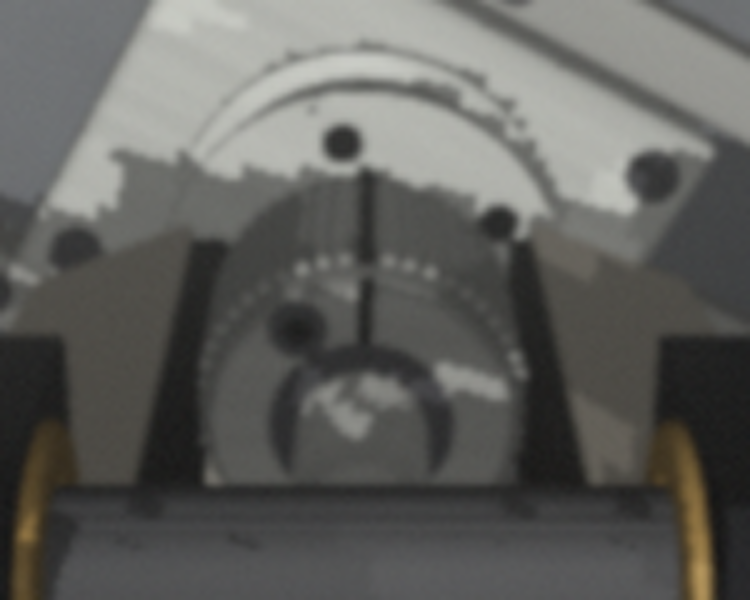

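No slip: the slot stays at column about 365 in both pictures after 141° of turning. I continue in 15° steps, watching Mz.

Request:
carry_out(moves=[0,0,0,0,0,0.06,0,0,0,0,0,0,0.12,0,0,0,0,0,0,0.18,0,0,0,0,0,0,0.24,0,0,0,0.0003,0,0,0.3,0,0,0,0.0003,0,0,0.36,0,0,0,0.0003,0,0,0.42,0,0,0,0.0003,0,0,0.5,0])

```text
time: 15.9
tool_pos: [592.4, -293.0, 68.7]
tcp_rot: [3.139, 0.002, 0.67]
contact_force: [-1.0, -0.5, 3.7]
grip_width: 31.2
```

```bash
python3 st.py
```

```text
15.9 [ 592.36 -292.99   68.66] [1.7983e+02 1.2000e-01 3.8370e+01] j6 0.329 [-1.  -0.5  3.7] [0.033 0.353 0.054] -0.573 31.25
```

Request:
carry_out(moves=[0,0,0,0,0,0.06,0,0,0,0,0,0,0.12,0,0,0,0,0,0,0.18,0,0,0,0,0,0,0.24,0,0,0,0.0003,0,0,0.3,0,0,0,0.0003,0,0,0.36,0,0,0,0.0003,0,0,0.42,0,0,0,0.0003,0,0,0.5,0])

```text
time: 16.7
tool_pos: [592.2, -292.8, 68.6]
tcp_rot: [3.139, 0.002, 0.408]
contact_force: [-0.8, 0.8, 4.0]
grip_width: 31.2
```

```bash
python3 st.py
```

```text
16.7 [ 592.25 -292.81   68.59] [1.7983e+02 9.0000e-02 2.3350e+01] j6 0.591 [-0.8  0.8  4. ] [0.094 0.215 0.071] -0.573 31.16
```

Turned 171° so far, and the moment is still only running friction.

Request:
carry_out(moves=[0,0,0,0,0,0.06,0,0,0,0,0,0,0.12,0,0,0,0,0,0,0.18,0,0,0,0,0,0,0.24,0,0,0,0.0003,0,0,0.3,0,0,0,0.0003,0,0,0.36,0,0,0,0.0003,0,0,0.42,0,0,0,0.0003,0,0,0.5,0])

```text
time: 17.5
tool_pos: [592.2, -292.6, 68.5]
tcp_rot: [3.139, 0.001, 0.145]
contact_force: [-0.6, 0.3, 4.4]
grip_width: 31.4
```

```bash
python3 st.py
```

```text
17.5 [ 592.19 -292.59   68.49] [1.7983e+02 5.0000e-02 8.3200e+00] j6 0.853 [-0.6  0.3  4.4] [0.105 0.283 0.064] -0.573 31.41
```

Request:
carry_out(moves=[0,0,0,0,0,0.06,0,0,0,0,0,0,0.12,0,0,0,0,0,0,0.18,0,0,0,0,0,0,0.24,0,0,0,0.0003,0,0,0.3,0,0,0,0.0003,0,0,0.36,0,0,0,0.0003,0,0,0.42,0,0,0,0.0003,0,0,0.5,0])

```text
time: 18.3
tool_pos: [592.2, -292.4, 68.4]
tcp_rot: [3.139, 0.0, -0.117]
contact_force: [-0.6, 1.1, 5.0]
grip_width: 31.3
```

```bash
python3 st.py
```

```text
18.3 [ 592.19 -292.4    68.4 ] [ 1.7984e+02  1.0000e-02 -6.7100e+00] j6 1.116 [-0.6  1.1  5. ] [0.165 0.199 0.067] -0.573 31.32
```

Request:
carry_out(moves=[0,0,0,0,0,0.06,0,0,0,0,0,0,0.12,0,0,0,0,0,0,0.18,0,0,0,0,0,0,0.24,0,0,0,0.0003,0,0,0.3,0,0,0,0.0003,0,0,0.36,0,0,0,0.0003,0,0,0.42,0,0,0,0.0003,0,0,0.5,0])

```text
time: 19.1
tool_pos: [592.5, -292.3, 68.5]
tcp_rot: [3.139, -0.001, -0.378]
contact_force: [-1.2, 0.7, 3.5]
grip_width: 31.0
```

```bash
python3 st.py
```

```text
19.1 [ 592.46 -292.3    68.46] [ 1.7983e+02 -6.0000e-02 -2.1640e+01] j6 1.377 [-1.2  0.7  3.5] [0.256 0.453 0.676] 0.107 30.99
```

Mz jumped to 0.68 N m with the tool at -21.6°, so the nut has bottomed. I check the slot for slip.

```bash
python3 - <<'E'
from meas import *
c,im=snap('wrist','wrist10');im=im[:,:,::-1];cv2.imwrite('pics/w10z.png',cv2.resize(im[190:310,190:340],None,fx=5,fy=5,interpolation=cv2.INTER_CUBIC))
E
python3 st.py
```

```text
19.15 [ 592.28 -292.26   68.41] [ 1.7983e+02 -3.0000e-02 -2.1780e+01] j6 1.379 [ 1.2 -0.2  4.2] [0.144 0.135 0.637] 0.458 31.19
```

View pics/w10z.png

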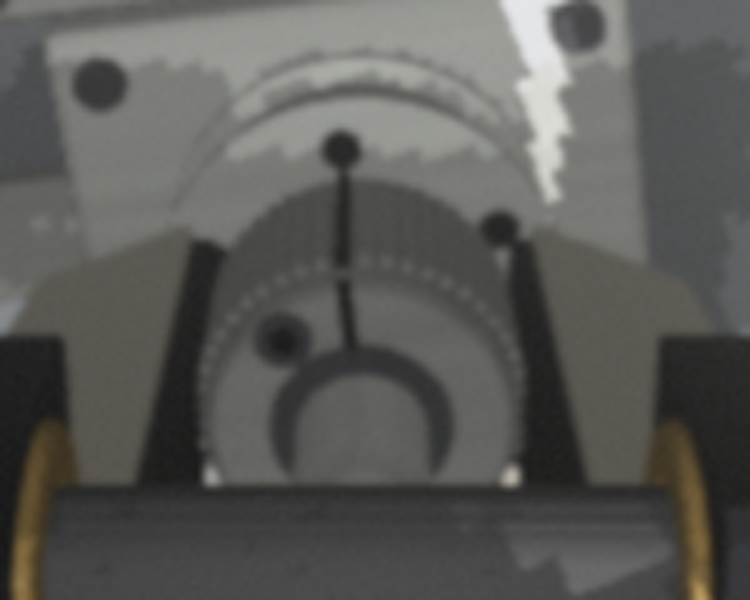

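```bash
cat >> meas.py <<'E'
def slot(fn,U,pts,z,k):
    c,_=load(fn)
    P=plane(c,U(pts),z)[:,:2]
    for p in P: print(fn,'r',np.hypot(*(p-k)).round(1),np.degrees(np.arctan2(*(p-k)[::-1])).round(2))
    d=P[0]-P[-1]; print('line',np.degrees(np.arctan2(d[1],d[0])).round(2))
E
python3 - <<'E'
from meas import *
U=lambda p:(np.array(p,float)+.5)/5-.5+[190,190]
for fn,pts,z,yaw in (('wrist8',[(368,268),(366,340)],75.2,194.3),('wrist9',[(366,272),(366,345)],74.5,53.5),('wrist10',[(343,274),(350,345)],74,-21.78)):
    # centre from nut edges in picture
    c,im=load(fn); 
    P=plane(c,U([(204,390),(522,390)]),z-3)[:,:2]; m=P.mean(0); print(fn,'nut width',np.hypot(*(P[0]-P[1])),m, 'yaw',yaw)
    slot(fn,U,pts,z,np.array([592.6,-292.2]))
    slot(fn,U,pts,z,m)
E
```

```text
wrist8 nut width 30.10518276986641 [ 590.65075936 -292.00086651] yaw 194.3
wrist8 r 16.1 -169.68
wrist8 r 8.8 -171.88
line -167.02
wrist8 r 14.2 -167.48
wrist8 r 6.9 -167.97
line -167.02
wrist9 nut width 30.090163269658547 [ 595.68898422 -289.15174584] yaw 53.5
wrist9 r 18.1 50.66
wrist9 r 10.7 48.61
line 53.65
wrist9 r 13.8 52.56
wrist9 r 6.4 51.31
line 53.65
wrist10 nut width 30.12917465226386 [ 596.53421965 -292.92259672] yaw -21.78
wrist10 r 17.7 -13.1
wrist10 r 10.5 -10.67
line -16.65
wrist10 r 13.7 -13.89
wrist10 r 6.5 -10.83
line -16.65
```

Bottomed: the slot and screw shifted left by about 9° in the tool frame, meaning the pads slipped on the nut at the hard stop. From here I back off 90° (counterclockwise, negative) and compare the slot with this picture.

Request:
carry_out(moves=[0,0,0,0,0,-0.12,0,0,0,0,0,0,-0.25,0,0,0,0,0,0,-0.38,0,0,0,0,0,0,-0.51,0,0,0,-0.0004,0,0,-0.64,0,0,0,-0.0004,0,0,-0.77,0,0,0,-0.0004,0,0,-0.9,0,0,0,-0.0004,0,0,-1,0])

```text
time: 19.95
tool_pos: [592.2, -292.6, 68.6]
tcp_rot: [3.138, 0.001, 0.147]
contact_force: [-0.4, -1.5, 3.2]
grip_width: 31.3
```

```bash
python3 st.py
```

```text
19.95 [ 592.25 -292.59   68.57] [1.7982e+02 5.0000e-02 8.4200e+00] j6 0.852 [-0.4 -1.5  3.2] [-0.223  0.224 -0.087] 0.47 31.31
```

Request:
carry_out(moves=[0,0,0,0,0,-0.12,0,0,0,0,0,0,-0.25,0,0,0,0,0,0,-0.38,0,0,0,0,0,0,-0.51,0,0,0,-0.0004,0,0,-0.64,0,0,0,-0.0004,0,0,-0.77,0,0,0,-0.0004,0,0,-0.9,0,0,0,-0.0004,0,0,-1,0])

```text
time: 20.75
tool_pos: [592.4, -293.0, 68.8]
tcp_rot: [3.139, 0.002, 0.674]
contact_force: [0.7, -0.7, 2.9]
grip_width: 31.3
```

```bash
python3 st.py
python3 - <<'E'
from meas import *
c,im=snap('wrist','wrist11');im=im[:,:,::-1];cv2.imwrite('pics/w11z.png',cv2.resize(im[190:310,190:340],None,fx=5,fy=5,interpolation=cv2.INTER_CUBIC))
E
```

```text
20.75 [ 592.4  -292.96   68.77] [1.7982e+02 1.3000e-01 3.8620e+01] j6 0.325 [ 0.7 -0.7  2.9] [-0.227  0.009 -0.064] 0.47 31.35
```

View pics/w11z.png

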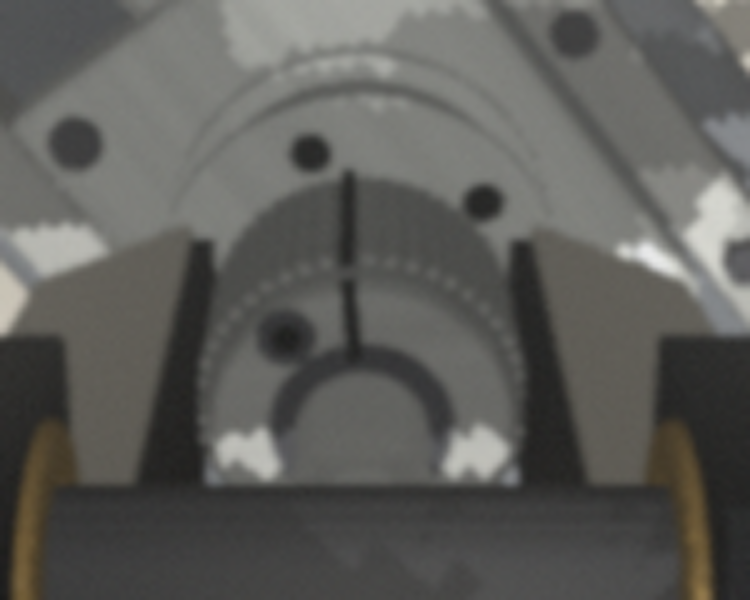

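```bash
cat > sl.py <<'E'
from meas import *
def slotcols(fn):
    _,im=load(fn); g=im.astype(float).sum(2)/3
    out=[]
    for r in range(226,259):
        row=g[r,252:270]; w=np.clip(np.median(row)-8-row,0,None)
        i=np.argmin(row); lo=max(0,i-2);ww=w[lo:i+3]
        out.append((252+lo+(np.arange(len(ww))*ww).sum()/max(ww.sum(),1e-6)))
    return np.array(out)
def screw(fn):
    _,im=load(fn); g=im.astype(float).sum(2)/3
    s=g[246:264,238:258]; w=np.clip(60-s,0,None); yy,xx=np.mgrid[246:264,238:258]
    return (w*xx).sum()/w.sum(),(w*yy).sum()/w.sum()
# to angle: map px to plane z relative to tool, in tool frame; rotation by rigid fit
def toolpts(fn,pts,h):
    c,_=load(fn); C=np.load('cam_in_tool.npy'); c=dict(c);
    F=np.diag([1.,-1,-1,1]); c['cam_to_world']=F@C   # tool z flipped up
    return plane(c,pts,h)[:,:2]
if __name__=='__main__':
    import sys
    for fn in sys.argv[1:]:
        a=slotcols(fn); print(fn,np.round(a[::3],1),'mean top',np.median(a[18:31]).round(2),'side',np.median(a[2:16]).round(2),'screw',np.round(screw(fn),2))
E
python3 sl.py wrist8 wrist9 wrist10 wrist11
```

```text
wrist8 [263.1 262.9 262.9 262.9 262.6 262.9 263.2 263.3 262.8 262.5 252.8] mean top 262.75 side 262.87 screw [249.97 256.57]
wrist9 [262.6 262.7 262.7 262.9 262.8 262.9 263.5 262.9 262.7 262.6 252.9] mean top 262.72 side 262.81 screw [249.67 256.29]
wrist10 [258.4 258.3 258.2 258.  258.1 257.9 256.  258.3 258.6 259.  259.4] mean top 258.59 side 258.1 screw [247.08 258.27]
wrist11 [259.3 259.  259.1 259.1 258.9 258.8 257.  259.1 259.5 259.8 260. ] mean top 259.46 side 259.06 screw [247.4  257.58]
```

Slot columns shifted by about +1px in the tool frame, which is about 1.8° of windup released. The nut is backed off about 58.6°, so it needs 31.4° more (tool yaw target about 70.0°).

Request:
carry_out(moves=[0,0,0,0,0,-0.12,0,0,0,0,0,0,-0.25,0,0,0,0,0,0,-0.38,0,0,0,0,0,0,-0.51,0,0,0,-0.0004,0,0,-0.64,0,0,0,-0.0004,0,0,-0.77,0,0,0,-0.0004,0,0,-0.9,0,0,0,-0.0004,0,0,-1,0])

```text
time: 21.6
tool_pos: [592.7, -293.1, 69.0]
tcp_rot: [3.139, 0.003, 1.202]
contact_force: [1.0, -0.7, 2.7]
grip_width: 31.4
```

```bash
python3 st.py
```

```text
21.6 [ 592.69 -293.14   68.95] [179.86   0.2   68.86] j6 -0.203 [ 1.  -0.7  2.7] [-0.223 -0.18  -0.097] 0.47 31.42
```

Request:
carry_out(moves=[0,0,0,0,0,-0.02,0,0,0,0,0,0,-0.038,0,0,0,0,0,0,-0.038,0,0,0,0,0,0,-0.038,0,0,0,0,0,0,-0.038,0,0,0,0,0,0,-0.038,0,0,0,0,0,0,-0.038,0,0,0,0,0,0,-0.038,0])

```text
time: 22.4
tool_pos: [592.7, -293.2, 68.9]
tcp_rot: [3.139, 0.004, 1.222]
contact_force: [0.6, -0.8, 2.7]
grip_width: 31.4
```

```bash
python3 st.py
python3 - <<'E'
from meas import *
c,im=snap('wrist','wrist12');im=im[:,:,::-1];cv2.imwrite('pics/w12z.png',cv2.resize(im,(800,600),interpolation=cv2.INTER_CUBIC))
c,im=snap('scene','scene12');im=im[:,:,::-1];cv2.imwrite('pics/s12k.png',cv2.resize(im[140:270,160:340],None,fx=4.4,fy=4.4,interpolation=cv2.INTER_CUBIC))
E
python3 sl.py wrist10 wrist11 wrist12; python3 st.py
```

```text
22.4 [ 592.71 -293.17   68.95] [179.86   0.2   69.99] j6 -0.223 [ 0.6 -0.8  2.7] [-0.16  -0.035 -0.07 ] -0.07 31.39
wrist10 [258.4 258.3 258.2 258.  258.1 257.9 256.  258.3 258.6 259.  259.4] mean top 258.59 side 258.1 screw [247.08 258.27]
wrist11 [259.3 259.  259.1 259.1 258.9 258.8 257.  259.1 259.5 259.8 260. ] mean top 259.46 side 259.06 screw [247.4  257.58]
wrist12 [259.2 259.  259.  258.9 258.8 258.8 256.  259.  259.3 259.7 260. ] mean top 259.34 side 258.89 screw [247.27 257.63]
22.5 [ 592.72 -293.15   68.95] [179.86   0.2   70.  ] j6 -0.223 [ 0.5 -0.6  3.1] [-0.166 -0.052 -0.036] -0.071 31.42
```

View pics/w12z.png

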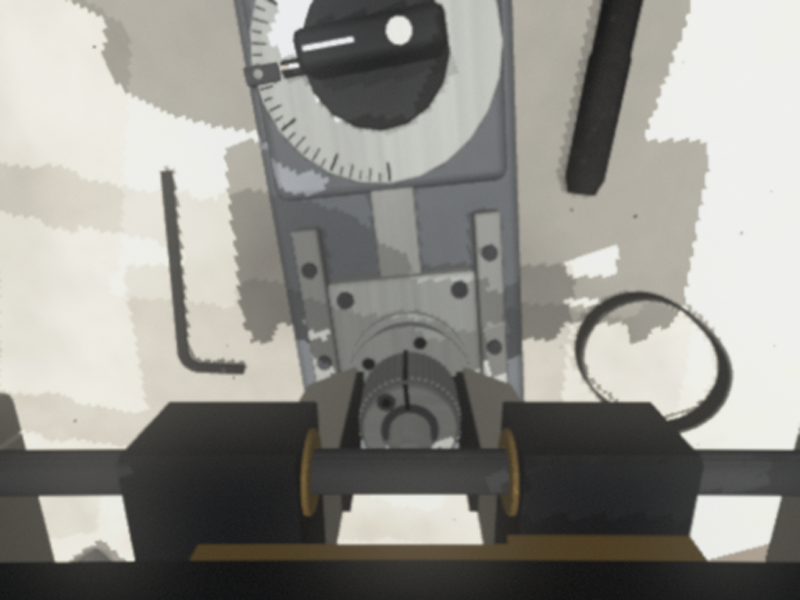

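View pics/s12k.png

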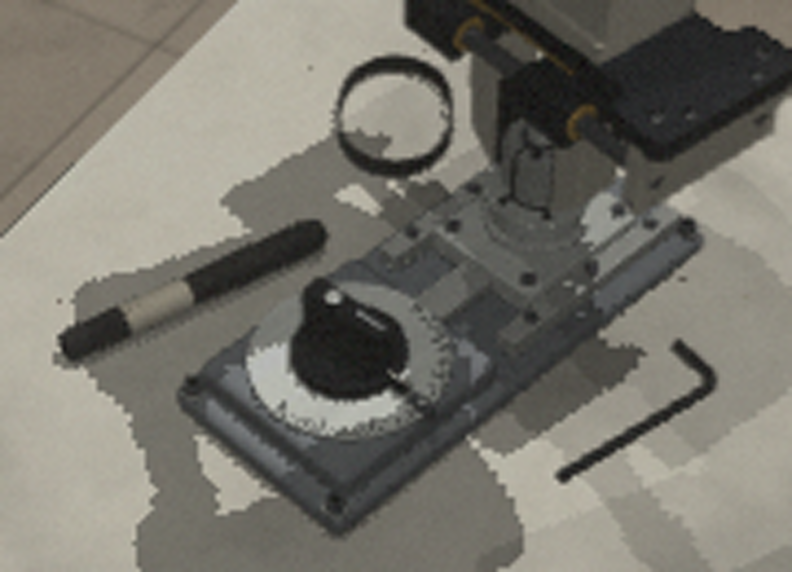

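Run:
```python
from meas import *
c,im=load('wrist12')
cv2.imwrite('pics/w12k.png',cv2.resize(im[20:80,150:230],None,fx=9,fy=9,interpolation=cv2.INTER_CUBIC))
```

```text
(no output)
```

View pics/w12k.png

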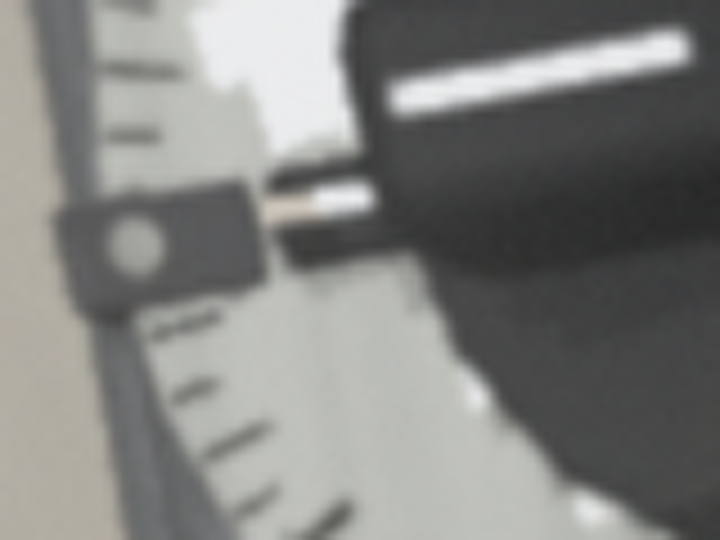

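Run:
```python
from meas import *
c,im=load('wrist12'); U=lambda p:(np.array(p,float)+.5)/9-.5+[150,20]
for k in ([620.3,-184.6],[619.6,-184.5],[620.9,-184.2]):
    dirs(c,U,(('nosetip line',(262,210),32),('nose mid(lower)',(275,224),29.5),('lineend',(375,194),32),('screw',(137,245),29),('tabin',(256,231),28),('tabout',(68,262),28)),np.array(k))
```

```text
nosetip line 29.6 169.21
nose mid(lower) 29.6 169.99
lineend 23.3 169.67
screw 37.5 169.47
tabin 31.0 169.86
tabout 41.7 169.56
nosetip line 28.9 169.15
nose mid(lower) 28.9 169.94
lineend 22.6 169.6
screw 36.8 169.42
tabin 30.3 169.81
tabout 41.0 169.52
nosetip line 30.1 170.18
nose mid(lower) 30.1 170.94
lineend 23.9 170.88
screw 38.0 170.23
tabin 31.5 170.76
tabout 42.3 170.24
```

Nose about 169.2–169.7° and tab about 169.5–169.8°, so the pointer is still aligned within about 0.3°. The nut is backed off about 90° and held, so I hand in.

```bash
python3 -c "
from plant import *
print(get_obs()['grip_width'],get_obs()['contact_force']);print(close_job())"
```

```text
31.421722779215532 [ 0.49615957 -0.58978262  3.12836387]
the job is handed in; nothing more can be done
None
```

The idler is set up and handed in at about 22.5 s, and the gripper is still holding the nut for your clamp screw.

- **Tension knob:** I turned it about 62° counterclockwise to the index tab and let go. The last picture puts nose and tab both at about 169.5°, agreeing within roughly 0.5°. The tab stayed where it was.
- **Bottoming the nut:** I screwed it down about 207° until it hit the hard stop, where the torque rose from about 0.07 to 0.65 N m. The pads slipped about 9° on the nut as it bottomed.
- **End float:** To rule that slip out, I measured the back-off from a picture taken at the stop. The tool turned back 91.8°, and about 1.6° of that was lost to grip windup. The nut is therefore backed off about 90°, give or take 1°.
- **Final state:** The gripper is closed on the nut at 31.4 mm, with forces of about 3 N. The pads sit well clear of the slot and clamp screw. The last pictures show the hex key, belt and marker lying clear of the arm. I did not measure their positions before and after.

One height check disagreed. An early estimate from two wrist-camera views put the nose and tab about 6–7 mm too low because the views were too close together. Repeating it with the wrist and scene cameras matched the given heights within about 1 mm, so I used those.

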